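Open the double-latched desk drawer

ROBOT

A 6-joint arm with a two-finger parallel gripper is mounted at the origin on the work surface; the furniture and walls round the work are solid. World frame = base frame: x ahead of the robot, y to its left, z up, the work surface at z = 0. Lengths are in mm, angles in rad, forces in N, time in s.
With the tool pointing down it reaches from about 400 to 825 mm from the base axis. Payload 7 kg.
Tool frame: the origin (TCP) lies at the very end of the fingers, on their centre line; the grasp point (between the pads) lies grip_depth behind it (grip_depth is the distance from the TCP to the grasp point, in mm); y points along the fingers, z is the direction in which the jaws open and shut, and the axes are right-handed (so a half turn about y gives the same grasp; the last joint's range is limited). The gripper opens to 88 mm and grips with 3 to 60 N. Pads are 19 mm wide; open, the fingers measure 130 mm over their backs; the gripper's body (78 mm by 193 mm) begins 47 mm behind the grasp point.
Start: joints at [1.395, 0.359, 0.012, 0, -1.224, -0.288], TCP at [301.966, 603.665, 226.561] pointing down, gripper open.
Joint ranges: [-3.07, 3.07], [-1.43, 2.12], [-1.02, 1.25], [-3.03, 1.67], [-3.05, -0], [-3.03, 3.03]. Speed limits (rad/s): [2.39, 2.39, 3.01, 3.14, 3.14, 3.14].

INTERFACE

Orientations are given as a rotation vector (axis times angle).
In Python, from bench import state, get_image, hand_in, grip_depth gives the robot as it stands. The module is installed in compiled form; this text tells all that it offers.
- The arm moves only by the tool send_rows, never from a script. Its argument "moves" is a list of rows, each an object of numbers: "dx", "dy", "dz": the shift along the tool's x, y, z each as a share of 0.15 m, from -1 to 1; "ax", "ay", "az": the turn, a rotation vector about the tool's x, y, z each as a share of 1.5 rad, from -1 to 1; "hand": the finger opening in mm, from 0 to 87.6. A call has 1 to 5 rows; each row is the pose to reach, as a shift and turn from the pose commanded when the call began, along the tool's axes at that moment; what a row does not reach only later rows make up. A row lasts 1/12 s, in which the tool goes at most 41.7 mm and 7.16 degrees, less where a joint would pass 70% of its speed; a pose out of reach is approached as far as the arm can. A call with a number of a shift or a turn outside -1 to 1 is refused whole. A call with a gripper value outside its range is refused whole. The fingers move at their own pace and stop on an object; the grip force is fixed at half the most. Time passes only in rows, so rows that repeat a pose let the fingers close. It gives the time, the measured TCP pose, the force and the opening at its end, in the units of the state.
- state(): the state, without advancing time (a new reading comes with each control period).
- get_image(name): name is "scene" or "top" or "wrist"; returns a dict with "frame" (384x512x3 uint8, red, green, blue), "camera_matrix" (3x3 intrinsics, pixels), "R" (3x3) and "t" (3): a world point X has camera coordinates R X + t; the wrist camera has in their place "T_tool_cam" (4x4, takes a point from camera to tool coordinates, whose origin is the TCP and whose axes are the tool frame's). Camera axes: x right, y down, z forward; pixel columns grow to the right and rows downward; lengths in mm; the calibration is good to about 2 mm. The wrist camera is an equidistant fisheye: a pixel r from the principal point sees the ray r / f radians off the axis. A picture is of the moment at which its call begins: read the wrist's pose just before it. There is no depth.
- hand_in(): hands the job in, once; it reports no verdict.
The state is a dict: "clock": time; "qpos": joint angles; "qvel": joint speeds; "effort": joint torques, N m; "tool_pos": TCP position; "ee_rot": TCP orientation; "contact_force": force on the tool from outside, world axes, zero at the start; "ft_torque": the same for the moment, N m; "gripper_width": opening from 0.0 (shut) to 1.0 (fully open).
Only numpy, scipy, OpenCV 4.12 (cv2) and the standard library are available. Lean on these libraries where they do the work, as an engineer would, in place of code of your own. Each camera call takes 0.05 s, during which the arm holds its last target.

TASK

Open the small grey drawer cabinet so that the memory stick in it can be taken: slide the keeper on its top all the way back, then swing the hook latch round to its stop by its rear tab, then pull the drawer fully open by its handle. Leave the keeper back, the hook swung clear and the drawer open, and do not disturb the stapler or the candle glass.

Things in the scene. Friction and masses are not known exactly. Their poses are not given: they have to be found in the camera images.
- cabinet: small grey steel one-drawer desk cabinet with a wooden drawer front, 140 deep (x) x 130 wide (y) x 85 high, does not move. Origin: centre of its underside, on the desk; its x axis points from the drawer front to the back, y to the left seen from the front, z up. The drawer front looks along -x of this frame. On its flat top (85 above the desk) lie a hook latch and, on the hook's +y side, a sliding keeper, side by side.
- keeper_knob (a point): a point 7 below the top of the upright steel knob of the sliding keeper: knob 12 (along cabinet x) x 18 (cabinet y), free from 104 to 132 above the desk (this point at 121). It stands on a block 28 x 20, which runs on a straight rail along cabinet x, 45 from the cabinet's centre line on the +y side, and has a tooth reaching inwards beside the hook's shank, so that the hook cannot turn. At least 25 free before and behind the knob.
- keeper (a joint): travel of the keeper, m: 0 to 0.008 at the start (blocking the hook), grows as it slides towards the back of the cabinet (+x of the cabinet), stop at 0.053. The knob stands 38 in front of the cabinet's centre at 0 and 15 behind it at the stop. The hook is free to swing fully from about 0.046. It slides against about 3 N and stays where it is left.
- hook_tab (a point): a point 8 below the top of the upright finger tab on the rear end of the dark steel hook latch: tab 22 long (along the hook, radially) x 12 thick (across it), free from 102 to 132 above the desk (this point at 121). It turns with the hook; 45 from the pivot, behind it (cabinet +x) at the start.
- hook_pivot (a point): upright axis on which the flat J-shaped hook turns, at half the hook's thickness, 97 above the desk: 12 before the cabinet's centre, on its centre line. The hook's shank runs forward from here, its nose lies across the front of an 8 diameter striker post that stands on the drawer, and so holds the drawer shut. Hook: bars 10 thick, from 92 to 102 above the desk.
- hook (a joint): turn of the hook, rad: 0 shut, grows clockwise seen from above (the nose swings towards cabinet +y, the rear tab towards cabinet -y), stop at 1.0. It cannot turn more than about 0.1 before the keeper is slid back. Turns against about 0.04 N m and stays where it is left.
- drawer_handle (a point): middle of the steel bar handle of the drawer: round bar, diameter 10, 84 long along cabinet y, 64 above the desk, 44 in front of the drawer front (clear gap behind it 37 at the steel strap in its middle, 39 beside it); at the start 124 in front of the cabinet's centre. Moves with the drawer; 21 below the cabinet's top, so it can be pinched or hooked from above.
- drawer (a joint): travel of the drawer, m: 0 shut, grows as it is pulled along cabinet -x, stop at 0.06 (fully open). About 2 N of friction; blocked after about 2 mm while the hook is shut. Stays where it is left.
- memory_stick: black memory stick, 18 x 53 x 8, lying in the drawer on its 4 thick floor; unseen until the drawer is open; not to be taken. Origin: centre of its underside.
- stapler: pale green stapler, 36 x 128 x 42 high, loose on the desk to the right; leave it alone. Origin: centre of its underside.
- candle: cream candle in a low clear glass tumbler, diameter 52, 58 high, loose on the desk right of the cabinet; leave it alone. Origin: centre of its underside, z up.

How it is judged (in metres and radians):
On the way, in this order (a step that is already met when the one before it is completed fails the run):
1. the keeper is slid back (at least 47 of its 53 mm) while the hook and the drawer are still shut (value of joint keeper above 0.047 m and value of joint hook below 0.2 rad and value of joint drawer below 0.008 m), for 0.1 s.
2. the hook is swung at least 0.8 rad while the drawer is still shut (value of joint hook above 0.8 rad and value of joint drawer below 0.01 m), for 0.1 s.
At the end, for the whole second after the job is handed in: the keeper stands at least 47 mm back (of 53), the hook is swung at least 0.8 rad (of 1.0), the drawer is at least 52 mm out (of 60) and at rest (value of joint keeper above 0.047 m and value of joint hook above 0.8 rad and value of joint drawer above 0.052 m and velocity of joint drawer between -0.01 and 0.01 m/s); the robot touches nothing.
It fails at once if the stapler or the candle glass is moved by more than 30 mm, or the candle glass tips over (distance of any of stapler, candle from where it was at the start of the episode above 0.03 m or angle between candle's own z axis and vertical above 0.5 rad).
It also fails if it takes over 54 s, if anything falls off the work surface, if the arm or the gripper's body presses on something with over 40 N, if the wrist force passes 120 N, or if a joint passes its speed limit or range.

## Working session

There is one attempt and no reset: what is moved stays moved. The work goes in short steps, Python scripts to look and compute and a tool call to move; the robot and the scene stay as the last step left them, time stands still between calls to the robot, and variables do not carry over. Pictures are saved under pics/ and viewed, and the job is handed in when it is done.

Besides the shell and the picture viewer there is one more tool, called after ">>>" as a command line: name --argument value ..., lists and objects as JSON in quotes. send_rows: Moves the arm, as the interface text tells. Shift numbers are shares of 0.15 m and turn numbers shares of 1.5 rad, none past 1 either way. Its arguments: {"type":"object","properties":{"moves":{"type":"array","items":{"type":"object","properties":{"dx":{"type":"number"},"dy":{"type":"number"},"dz":{"type":"number"},"ax":{"type":"number"},"ay":{"type":"number"},"az":{"type":"number"},"hand":{"type":"number"}}}}},"required":["moves"]}

```bash
mkdir -p pics
python3 - <<'E'
from bench import state,get_image,grip_depth
import cv2,numpy as np
s=state();print(s);print(grip_depth)
for n in ["scene","top","wrist"]:
    d=get_image(n);cv2.imwrite(f"pics/{n}0.png",d["frame"][:,:,::-1])
    print(n,{k:np.round(v,3).tolist() for k,v in d.items() if k!="frame"})
    np.savez(f"{n}0.npz",**d)
print(state()["clock"])
E
```

```text
{'clock': 0.0, 'qpos': array([ 1.39508454e+00,  3.59376959e-01,  1.10609182e-02, -3.83309010e-04,
       -1.22408212e+00, -2.88128780e-01]), 'qvel': array([ 9.99736492e-06, -1.08286417e-04, -8.28589347e-04, -1.00305701e-03,
        9.17320110e-04,  1.34882340e-03]), 'effort': array([-1.54633934e-03, -5.82724714e+01,  2.93052953e+01,  6.99731693e+00,
        6.71006273e-03, -1.73979934e-04]), 'tool_pos': array([301.76273708, 603.2446651 , 225.62401973]), 'ee_rot': array([-0.46351129, -1.96156457,  1.9648316 ]), 'contact_force': array([0.85640986, 0.04349101, 0.63854281]), 'ft_torque': array([-0.00829273, -0.0054198 ,  0.00969802]), 'gripper_width': 0.9998203334238331}
18.8
scene {'camera_matrix': [[362.355, 0.0, 254.959], [0.0, 362.355, 190.136], [0.0, 0.0, 1.0]], 'R': [[-0.736, -0.677, -0.007], [-0.512, 0.562, -0.65], [0.444, -0.475, -0.76]], 't': [388.641, 390.613, 643.398]}
top {'camera_matrix': [[464.695, 0.0, 259.193], [0.0, 464.695, 190.744], [0.0, 0.0, 1.0]], 'R': [[-0.007, -1.0, 0.001], [-0.994, 0.007, -0.109], [0.109, -0.002, -0.994]], 't': [-59.055, 579.751, 1099.5]}
wrist {'camera_matrix': [[297.319, 0.0, 257.446], [0.0, 297.319, 191.897], [0.0, 0.0, 1.0]], 'T_tool_cam': [[0.001, 0.961, 0.277, -73.731], [0.001, -0.277, 0.961, -157.276], [1.0, -0.001, -0.001, 0.266], [0.0, 0.0, 0.0, 1.0]]}
0.15
```

View pics/scene0.png

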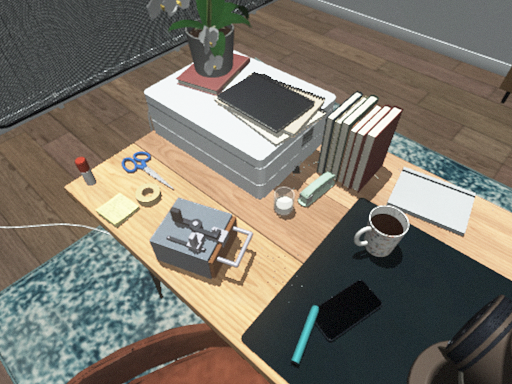

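View pics/top0.png

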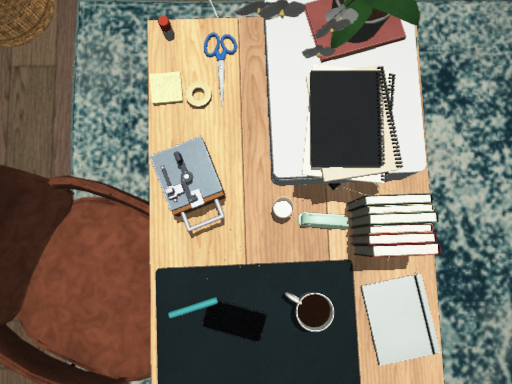

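View pics/wrist0.png

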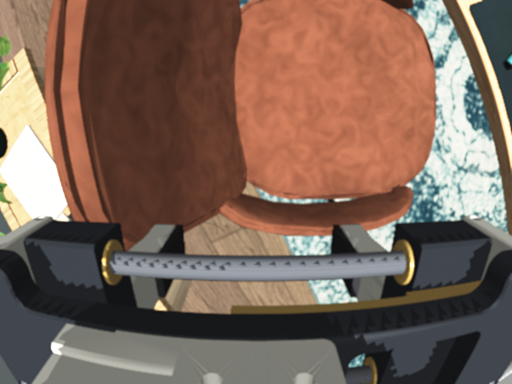

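The overview shows the cabinet at about (188,178) in top and (195,240) in scene, with its handle towards the robot and slightly to the right. The candle is at (282,210) and the stapler at (325,220) in top. I'll zoom in.

Run:
```python
import cv2
a=cv2.imread("pics/top0.png")[125:245,135:255];cv2.imwrite("pics/top0c.png",cv2.resize(a,None,fx=5,fy=5,interpolation=cv2.INTER_CUBIC))
a=cv2.imread("pics/scene0.png")[190:290,140:265];cv2.imwrite("pics/scene0c.png",cv2.resize(a,None,fx=6,fy=6,interpolation=cv2.INTER_CUBIC))
```

```text
(no output)
```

View pics/top0c.png

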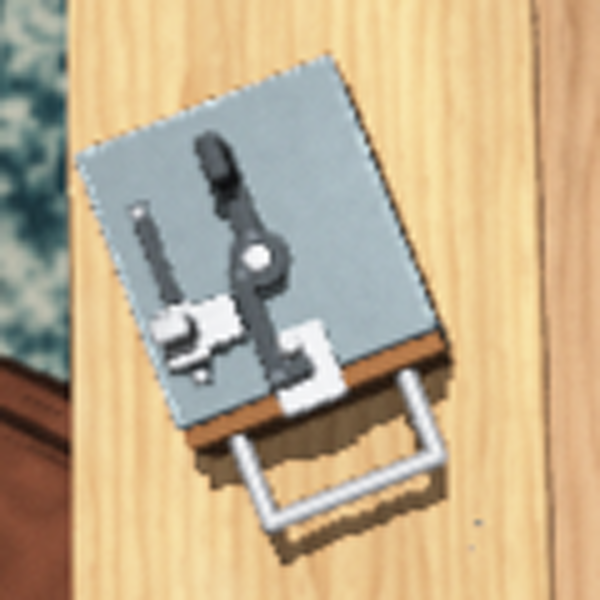

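View pics/scene0c.png

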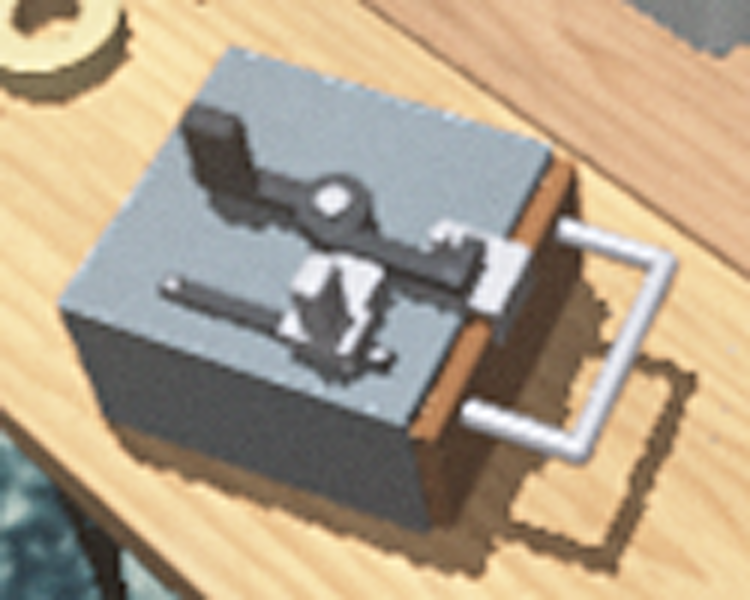

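```bash
cat > h.py <<'E'
import numpy as np,cv2
from scipy.spatial.transform import Rotation as Ro
def ray(d,u,v):
    K=d["camera_matrix"];c=np.linalg.inv(K)@[u,v,1];R=d["R"];o=-R.T@d["t"];r=R.T@c
    return o,r/np.linalg.norm(r)
def tri(a,b):
    (o1,r1),(o2,r2)=a,b
    A=np.stack([r1,-r2],1);s=np.linalg.lstsq(A,o2-o1,rcond=None)[0]
    p=o1+s[0]*r1;q=o2+s[1]*r2
    return (p+q)/2,np.linalg.norm(p-q)
def onz(a,z):
    o,r=a;return o+r*(z-o[2])/r[2]
def wray(d,p,ee,u,v):
    K=d["camera_matrix"];x=(u-K[0,2])/K[0,0];y=(v-K[1,2])/K[1,1];r=np.hypot(x,y)
    c=np.array([x/r*np.sin(r),y/r*np.sin(r),np.cos(r)]) if r>0 else np.array([0,0,1.])
    T=d["T_tool_cam"];R=Ro.from_rotvec(ee).as_matrix()
    return R@T[:3,3]+p,R@T[:3,:3]@c
E
python3 - <<'E'
from h import *
T=np.load("top0.npz");S=np.load("scene0.npz")
ct=lambda x,y:((x+.5)/5-.5+135,(y+.5)/5-.5+125)
cs=lambda x,y:((x+.5)/6-.5+140,(y+.5)/6-.5+190)
P={}
for n,a,b in [("BL",(78,158),(62,302)),("BR",(328,57),(232,47)),("FR",(437,328),(550,150)),("FL",(183,428),(410,428)),("tab",(212,150),(212,115)),("piv",(257,257),(330,200)),("hL",(272,525),(582,452)),("hR",(440,455),(668,262))]:
    p,e=tri(ray(T,*ct(*a)),ray(S,*cs(*b)));P[n]=p;print(n,p.round(1),round(e,1))
g=[onz(ray(T,*ct(*a)),85)[:2] for a in [(78,158),(328,57),(437,328),(183,428)]]
g2=[onz(ray(S,*cs(*a)),85)[:2] for a in [(62,302),(232,47),(550,150),(410,428)]]
m=np.array([[70,65],[70,-65],[-70,-65],[-70,65]])
for G in(np.array(g),np.array(g2),np.array([P[k][:2] for k in("BL","BR","FR","FL")])):
    c=G.mean(0);Gc=G-c
    th=np.arctan2((m[:,0]*Gc[:,1]-m[:,1]*Gc[:,0]).sum(),(m*Gc).sum())
    R=np.array([[np.cos(th),-np.sin(th)],[np.sin(th),np.cos(th)]])
    print(c,np.degrees(th),np.linalg.norm(np.roll(G,1,0)-G,axis=1).round(1))
    for n,q in [("knob0",(-38,45)),("tab",(33,0)),("piv",(-12,0)),("handle",(-124,0))]:print(n,(R@q+c).round(1))
E
```

```text
BL [657.1 191.7  84.7] 1.4
BR [704.2  74.9  84.8] 0.8
FR [576.8  24.2  81.9] 2.7
FL [530.  141.2  80.3] 0.1
tab [650.5 119.8 131.4] 1.4
piv [607.2 104.6 104.2] 2.0
hL [485.6 102.   65.3] 0.8
hR [517.9  23.5  64.7] 0.8
[616.36113457 107.27961834] 21.756137774532117 [136.6 125.8 138.4 125.7]
knob0 [564.4 135. ]
tab [647.  119.5]
piv [605.2 102.8]
handle [501.2  61.3]
[616.43274916 109.14659588] 21.50071468224492 [139.  126.1 137.2 125.8]
knob0 [564.6 137.1]
tab [647.1 121.2]
piv [605.3 104.7]
handle [501.1  63.7]
[617.02074845 108.0078592 ] 21.76766832549878 [136.8 126.  137.1 125.9]
knob0 [565.  135.7]
tab [647.7 120.2]
piv [605.9 103.6]
handle [501.9  62. ]
```

Both views agree: centre is about (616.5,108), yaw about 21.7°, heights 80-85, tab top 131 and handle 65, all matching the text. I'll push everything with closed fingers (19 x 42 mm). Next is a helper that turns a cabinet-frame target into row numbers.

```bash
cat >> h.py <<'E'
C=np.array([616.6,108.0]);TH=np.radians(21.7)
RZ=np.array([[np.cos(TH),-np.sin(TH)],[np.sin(TH),np.cos(TH)]])
def cab(p): return RZ.T@(np.asarray(p)[:2]-C)
def Rt(ang):
    # tool down; jaw axis (tool z) at cabinet angle ang (rad)
    a=ang+TH;z=np.array([np.cos(a),np.sin(a),0]);y=np.array([0,0,-1.]);return np.stack([np.cross(y,z),y,z],1)
def rows(x,y,z,ang):
    from bench import state
    s=state();R=Ro.from_rotvec(s["ee_rot"]).as_matrix();p=s["tool_pos"]
    w=np.r_[RZ@[x,y]+C,z]
    d=R.T@(w-p);t=Ro.from_matrix(R.T@Rt(ang)).as_rotvec()
    print("now cab",cab(p).round(1),p[2].round(1),"jaw ang",np.degrees(np.arctan2(R[1,2],R[0,2])-TH).round(1),"tilt",np.round(R[2],3),"q6",s["qpos"][5].round(2),"F",s["contact_force"].round(1),"t",s["clock"])
    print("d",(d/150).round(3),"a",(t/1.5).round(3),"mm",d.round(1),"deg",np.degrees(t).round(1))
E
python3 - <<'E'
from h import *
rows(-66,45,200,np.pi/2);rows(-66,45,200,-np.pi/2)
E
```

```text
now cab [-109.3  576.6] 225.9 jaw ang -138.3 tilt [-0.    -1.     0.001] q6 -0.29 F [-0.1  0.5  0.9] t 0.15
d [-2.837  0.175  2.143] a [-0.000e+00  1.533e+00 -1.000e-03] mm [-425.6   26.3  321.5] deg [-0.000e+00  1.317e+02 -1.000e-01]
now cab [-109.3  576.6] 225.9 jaw ang -138.3 tilt [-0.    -1.     0.001] q6 -0.29 F [-0.1  0.5  0.9] t 0.15
d [-2.837  0.175  2.143] a [-0.001 -0.562  0.   ] mm [-425.6   26.3  321.5] deg [ -0.1 -48.3   0. ]
```

>>> send_rows --moves '[{"dx": -0.22, "dz": 0.17, "ay": 0.08, "hand": 0}, {"dx": -0.44, "dz": 0.33, "ay": 0.16, "hand": 0}, {"dx": -0.66, "dz": 0.5, "ay": 0.24, "hand": 0}, {"dx": -0.88, "dz": 0.66, "ay": 0.32, "hand": 0}, {"dx": -1, "dz": 0.76, "ay": 0.4, "hand": 0}]'

```text
schema error: expected keys dx, dy, dz, ax, ay, az, hand
```

Run:
```python
from h import *
rows(-66,45,200,np.pi/2)
```

```text
now cab [-109.3  576.6] 225.9 jaw ang -138.3 tilt [-0.    -1.     0.001] q6 -0.29 F [-0.1  0.5  0.9] t 0.15
d [-2.837  0.175  2.143] a [-0.000e+00  1.533e+00 -1.000e-03] mm [-425.6   26.3  321.5] deg [-0.000e+00  1.317e+02 -1.000e-01]
```

>>> send_rows --moves '[{"dx": -0.22, "dy": 0, "dz": 0.17, "ax": 0, "ay": 0.08, "az": 0, "hand": 0}, {"dx": -0.44, "dy": 0, "dz": 0.33, "ax": 0, "ay": 0.16, "az": 0, "hand": 0}, {"dx": -0.66, "dy": 0, "dz": 0.5, "ax": 0, "ay": 0.24, "az": 0, "hand": 0}, {"dx": -0.88, "dy": 0, "dz": 0.66, "ax": 0, "ay": 0.32, "az": 0, "hand": 0}, {"dx": -1, "dy": 0, "dz": 0.76, "ax": 0, "ay": 0.4, "az": 0, "hand": 0}]'

```text
clock: 0.57
tool_pos: [386.0, 431.2, 226.5]
ee_rot: [-0.93, -1.566, 1.568]
contact_force: [-0.3, 0.2, 0.4]
gripper_width: 0.684
```

Run:
```python
from h import *
rows(-66,45,200,np.pi/2)
```

```text
now cab [-94.7 385.5] 226.5 jaw ang -173.1 tilt [-0.    -1.     0.001] q6 -0.68 F [-0.3  0.2  0.4] t 0.5667
d [-2.277  0.178  0.084] a [-0.000e+00  1.128e+00 -1.000e-03] mm [-341.5   26.7   12.6] deg [-0.  96.9 -0.1]
```

>>> send_rows --moves '[{"dx": -0.25, "dy": 0, "dz": 0.01, "ax": 0, "ay": 0.08, "az": 0, "hand": 0}, {"dx": -0.5, "dy": 0, "dz": 0.02, "ax": 0, "ay": 0.16, "az": 0, "hand": 0}, {"dx": -0.75, "dy": 0, "dz": 0.03, "ax": 0, "ay": 0.24, "az": 0, "hand": 0}, {"dx": -1, "dy": 0, "dz": 0.04, "ax": 0, "ay": 0.32, "az": 0, "hand": 0}, {"dx": -1, "dy": 0, "dz": 0.04, "ax": 0, "ay": 0.4, "az": 0, "hand": 0}]'

```text
clock: 0.98
tool_pos: [454.0, 295.7, 226.6]
ee_rot: [-1.256, -1.133, 1.134]
contact_force: [-0.4, 0.4, 0.9]
gripper_width: 0.299
```

Run:
```python
from h import *
rows(-66,45,200,np.pi/2)
```

```text
now cab [-81.7 234.5] 226.6 jaw ang 152.4 tilt [-0.001 -1.     0.   ] q6 -1.04 F [-0.4  0.4  0.9] t 0.9833
d [-1.072  0.178 -0.677] a [ 0.     0.726 -0.001] mm [-160.7   26.7 -101.6] deg [ 0.  62.4 -0.1]
```

>>> send_rows --moves '[{"dx": -0.21, "dy": 0, "dz": -0.13, "ax": 0, "ay": 0.08, "az": 0, "hand": 0}, {"dx": -0.43, "dy": 0, "dz": -0.27, "ax": 0, "ay": 0.16, "az": 0, "hand": 0}, {"dx": -0.64, "dy": 0, "dz": -0.4, "ax": 0, "ay": 0.24, "az": 0, "hand": 0}, {"dx": -0.85, "dy": 0.08, "dz": -0.54, "ax": 0, "ay": 0.32, "az": 0, "hand": 0}, {"dx": -1, "dy": 0.17, "dz": -0.68, "ax": 0, "ay": 0.4, "az": 0, "hand": 0}]'

```text
clock: 1.4
tool_pos: [541.1, 139.6, 201.9]
ee_rot: [-1.461, -0.682, 0.679]
contact_force: [0.4, 0.8, -0.0]
gripper_width: 0.011
```

Run:
```python
from h import *
rows(-66,45,200,np.pi/2)
```

```text
now cab [-58.5  57.3] 201.9 jaw ang 118.2 tilt [ 0.002 -1.    -0.001] q6 -1.3 F [ 0.4  0.8 -0. ] t 1.4
d [-0.083  0.012 -0.049] a [0.    0.329 0.001] mm [-12.5   1.8  -7.3] deg [ 0.  28.2  0.1]
```

>>> send_rows --moves '[{"dx": -0.04, "dy": 0, "dz": -0.02, "ax": 0, "ay": 0.08, "az": 0, "hand": 0}, {"dx": -0.08, "dy": 0, "dz": -0.04, "ax": 0, "ay": 0.16, "az": 0, "hand": 0}, {"dx": -0.08, "dy": 0, "dz": -0.05, "ax": 0, "ay": 0.24, "az": 0, "hand": 0}, {"dx": -0.08, "dy": 0, "dz": -0.05, "ax": 0, "ay": 0.33, "az": 0, "hand": 0}, {"dx": -0.08, "dy": 0, "dz": -0.05, "ax": 0, "ay": 0.33, "az": 0, "hand": 0}]'

```text
clock: 1.82
tool_pos: [538.3, 127.3, 200.8]
ee_rot: [-1.551, -0.295, 0.296]
contact_force: [-0.3, 0.3, 0.2]
gripper_width: 0.004
```

Run:
```python
from h import *
from bench import get_image,state
rows(-66,45,110,np.pi/2)
s=state();d=get_image("wrist");cv2.imwrite("pics/w1.png",d["frame"][:,:,::-1]);np.savez("w1.npz",p=s["tool_pos"],e=s["ee_rot"],**d)
```

```text
now cab [-65.6  46.9] 200.8 jaw ang 89.9 tilt [-0.001 -1.     0.   ] q6 -1.78 F [-0.3  0.3  0.2] t 1.8167
d [-0.002  0.605 -0.013] a [-0.    -0.002 -0.   ] mm [-0.4 90.8 -1.9] deg [-0.  -0.1 -0. ]
```

View pics/w1.png

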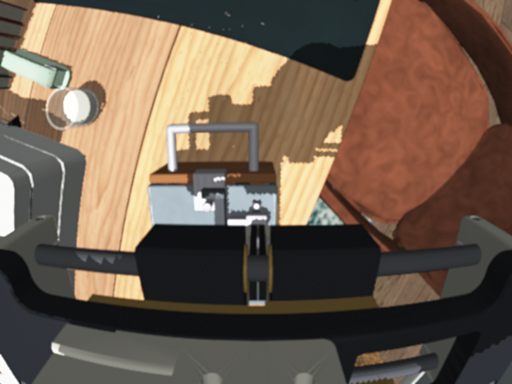

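The wrist view shows the closed fingers at about (258,290), just in front of the keeper block at (258,208), and nothing is in the way below. I'll descend to z=111.

>>> send_rows --moves '[{"dx": 0, "dy": 0.25, "dz": -0.01, "ax": 0, "ay": 0, "az": 0, "hand": 0}, {"dx": 0, "dy": 0.45, "dz": -0.01, "ax": 0, "ay": 0, "az": 0, "hand": 0}, {"dx": 0, "dy": 0.55, "dz": -0.01, "ax": 0, "ay": 0, "az": 0, "hand": 0}, {"dx": 0, "dy": 0.6, "dz": -0.01, "ax": 0, "ay": 0, "az": 0, "hand": 0}, {"dx": 0, "dy": 0.6, "dz": -0.01, "ax": 0, "ay": 0, "az": 0, "hand": 0}]'

```text
clock: 2.28
tool_pos: [538.1, 126.0, 109.4]
ee_rot: [-1.551, -0.3, 0.305]
contact_force: [-0.9, -0.3, -1.1]
gripper_width: 0.0
```

```bash
python3 - <<'E'
from h import *
from bench import get_image,state
rows(-1,45,111,np.pi/2)
for n in["scene","top"]:
  d=get_image(n);a=d["frame"][:,:,::-1]
  a=a[190:290,140:265] if n=="scene" else a[125:245,135:255]
  cv2.imwrite(f"pics/{n}2.png",cv2.resize(a,None,fx=4,fy=4,interpolation=cv2.INTER_CUBIC))
E
python3 -c "
import cv2,numpy as np
a=cv2.imread('pics/scene2.png');b=cv2.imread('pics/top2.png')[:400,:]
c=np.zeros((480,800,3),np.uint8)
a=cv2.resize(a,(400,320));b=cv2.resize(b,(400,333));c[:320,:400]=a;c[:333,400:]=b;cv2.imwrite('pics/b2.png',c)"
```

```text
now cab [-66.3  45.7] 109.4 jaw ang 90.4 tilt [-0.003 -1.    -0.001] q6 -1.77 F [-0.9 -0.3 -1.1] t 2.2833
d [ 0.435 -0.012 -0.008] a [ 0.     0.005 -0.002] mm [65.3 -1.8 -1.2] deg [ 0.   0.4 -0.2]
```

View pics/b2.png

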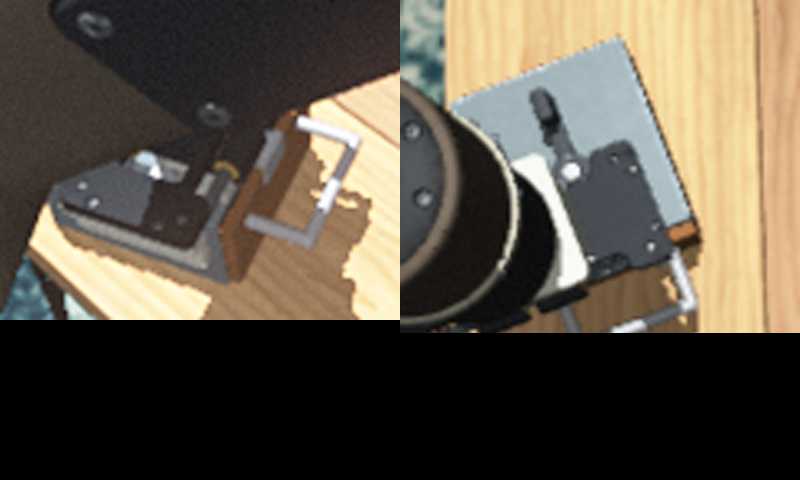

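The gripper is in place with no contact. Now I push towards +x.

>>> send_rows --moves '[{"dx": 0.06, "dy": -0.01, "dz": -0.01, "ax": 0, "ay": 0, "az": 0, "hand": 0}, {"dx": 0.12, "dy": -0.01, "dz": -0.01, "ax": 0, "ay": 0, "az": 0, "hand": 0}, {"dx": 0.18, "dy": -0.01, "dz": -0.01, "ax": 0, "ay": 0, "az": 0, "hand": 0}, {"dx": 0.24, "dy": -0.01, "dz": -0.01, "ax": 0, "ay": 0, "az": 0, "hand": 0}, {"dx": 0.28, "dy": -0.01, "dz": -0.01, "ax": 0, "ay": 0, "az": 0, "hand": 0}]'

```text
clock: 2.8
tool_pos: [579.8, 141.0, 112.9]
ee_rot: [-1.55, -0.301, 0.3]
contact_force: [-2.6, -1.4, 3.1]
gripper_width: 0.0
```

Run:
```python
from h import *
rows(-1,45,111,np.pi/2)
```

```text
now cab [-22.   44.3] 112.9 jaw ang 90.2 tilt [ 0. -1. -0.] q6 -1.75 F [-2.6 -1.4  3.1] t 2.8
d [0.14  0.012 0.004] a [0.    0.003 0.   ] mm [21.   1.9  0.6] deg [0.  0.2 0. ]
```

>>> send_rows --moves '[{"dx": 0.05, "dy": 0.01, "dz": 0, "ax": 0, "ay": 0, "az": 0, "hand": 0}, {"dx": 0.09, "dy": 0.01, "dz": 0, "ax": 0, "ay": 0, "az": 0, "hand": 0}, {"dx": 0.12, "dy": 0.01, "dz": 0, "ax": 0, "ay": 0, "az": 0, "hand": 0}, {"dx": 0.135, "dy": 0.01, "dz": 0, "ax": 0, "ay": 0, "az": 0, "hand": 0}, {"dx": 0.135, "dy": 0.01, "dz": 0, "ax": 0, "ay": 0, "az": 0, "hand": 0}]'

```text
clock: 3.22
tool_pos: [597.9, 148.4, 110.7]
ee_rot: [-1.55, -0.3, 0.3]
contact_force: [0.2, -0.4, 0.3]
gripper_width: 0.007
```

Run:
```python
from h import *
rows(-1,45,111,np.pi/2)
```

```text
now cab [-2.5 44.5] 110.7 jaw ang 90.2 tilt [ 0. -1. -0.] q6 -1.75 F [ 0.2 -0.4  0.3] t 3.2167
d [ 0.01  -0.002  0.004] a [0.    0.003 0.   ] mm [ 1.5 -0.3  0.5] deg [0.  0.2 0. ]
```

>>> send_rows --moves '[{"dx": 0.01, "dy": 0, "dz": 0, "ax": 0, "ay": 0, "az": 0, "hand": 0}, {"dx": 0.02, "dy": 0, "dz": 0, "ax": 0, "ay": 0, "az": 0, "hand": 0}]'

```text
clock: 3.38
tool_pos: [599.5, 149.1, 110.8]
ee_rot: [-1.55, -0.299, 0.301]
contact_force: [-4.2, -1.7, -0.6]
gripper_width: 0.006
```

Run:
```python
from h import *
rows(-1,45,111,np.pi/2)
```

```text
now cab [-0.7 44.5] 110.8 jaw ang 90.2 tilt [-0.001 -1.     0.   ] q6 -1.75 F [-4.2 -1.7 -0.6] t 3.3833
d [-0.002 -0.001  0.003] a [-0.     0.003 -0.001] mm [-0.3 -0.2  0.5] deg [-0.   0.2 -0.1]
```

>>> send_rows --moves '[{"dx": 0.01, "dy": 0, "dz": 0, "ax": 0, "ay": 0, "az": 0, "hand": 0}, {"dx": 0.02, "dy": 0, "dz": 0, "ax": 0, "ay": 0, "az": 0, "hand": 0}, {"dx": 0.02, "dy": 0, "dz": 0, "ax": 0, "ay": 0, "az": 0, "hand": 0}]'

```text
clock: 3.63
tool_pos: [600.1, 149.3, 110.7]
ee_rot: [-1.551, -0.296, 0.304]
contact_force: [-11.3, -3.0, 5.9]
gripper_width: 0.009
```

Run:
```python
from h import *
rows(-1,45,111,np.pi/2)
```

```text
now cab [-0.1 44.4] 110.7 jaw ang 90.2 tilt [-0.006 -1.    -0.   ] q6 -1.75 F [-11.3  -3.    5.9] t 3.6333
d [-0.006 -0.002  0.004] a [ 0.     0.002 -0.004] mm [-0.9 -0.3  0.6] deg [ 0.   0.2 -0.3]
```

The force rose to about 12 N at x=-0.1, where the stop was expected (-0.5). I'll back off, rise and check.

>>> send_rows --moves '[{"dx": -0.05, "dy": 0, "dz": 0, "ax": 0, "ay": 0, "az": 0, "hand": 0}, {"dx": -0.08, "dy": -0.1, "dz": 0, "ax": 0, "ay": 0, "az": 0, "hand": 0}, {"dx": -0.08, "dy": -0.3, "dz": 0, "ax": 0, "ay": 0, "az": 0, "hand": 0}, {"dx": -0.08, "dy": -0.4, "dz": 0, "ax": 0, "ay": 0, "az": 0, "hand": 0}, {"dx": -0.08, "dy": -0.4, "dz": 0, "ax": 0, "ay": 0, "az": 0, "hand": 0}]'

```text
clock: 4.05
tool_pos: [594.5, 147.3, 175.8]
ee_rot: [-1.548, -0.308, 0.294]
contact_force: [0.1, 0.3, 0.6]
gripper_width: 0.005
```

Run:
```python
from h import *
rows(42,19,170,np.pi)
```

```text
now cab [-6.  44.7] 175.8 jaw ang 90.3 tilt [ 0.009 -1.     0.   ] q6 -1.75 F [0.1 0.3 0.6] t 4.05
d [ 0.319  0.042 -0.173] a [ 0.005 -1.044  0.005] mm [ 47.9   6.2 -25.9] deg [  0.4 -89.7   0.4]
```

>>> send_rows --moves '[{"dx": 0.1, "dy": 0, "dz": -0.05, "ax": 0, "ay": -0.08, "az": 0, "hand": 0}, {"dx": 0.2, "dy": 0, "dz": -0.1, "ax": 0, "ay": -0.16, "az": 0, "hand": 0}, {"dx": 0.32, "dy": 0, "dz": -0.17, "ax": 0, "ay": -0.24, "az": 0, "hand": 0}, {"dx": 0.32, "dy": 0, "dz": -0.17, "ax": 0, "ay": -0.32, "az": 0, "hand": 0}, {"dx": 0.32, "dy": 0, "dz": -0.17, "ax": 0, "ay": -0.4, "az": 0, "hand": 0}]'

```text
clock: 4.47
tool_pos: [647.0, 140.3, 170.3]
ee_rot: [-1.43, -0.771, 0.769]
contact_force: [-0.4, -0.2, 0.2]
gripper_width: 0.005
```

>>> send_rows --moves '[{"dx": 0, "dy": 0, "dz": 0, "ax": 0, "ay": -0.08, "az": 0, "hand": 0}, {"dx": 0, "dy": 0, "dz": 0, "ax": 0, "ay": -0.16, "az": 0, "hand": 0}, {"dx": 0, "dy": 0, "dz": 0, "ax": 0, "ay": -0.24, "az": 0, "hand": 0}, {"dx": 0, "dy": 0, "dz": 0, "ax": 0, "ay": -0.32, "az": 0, "hand": 0}, {"dx": 0, "dy": 0, "dz": 0, "ax": 0, "ay": -0.4, "az": 0, "hand": 0}]'

```text
clock: 4.88
tool_pos: [646.2, 140.6, 170.9]
ee_rot: [-1.201, -1.224, 1.221]
contact_force: [0.8, 0.2, -0.4]
gripper_width: 0.006
```

Run:
```python
from h import *
rows(42,19,170,np.pi)
```

```text
now cab [39.6 19.3] 170.9 jaw ang -200.7 tilt [ 0.001 -1.    -0.001] q6 -0.49 F [ 0.8  0.2 -0.4] t 4.8833
d [ 0.004  0.006 -0.016] a [ 0.001 -0.24   0.   ] mm [ 0.5  0.9 -2.4] deg [  0.1 -20.7   0. ]
```

>>> send_rows --moves '[{"dx": 0, "dy": 0, "dz": -0.02, "ax": 0, "ay": -0.08, "az": 0, "hand": 0}, {"dx": 0, "dy": 0, "dz": -0.02, "ax": 0, "ay": -0.16, "az": 0, "hand": 0}, {"dx": 0, "dy": 0, "dz": -0.02, "ax": 0, "ay": -0.24, "az": 0, "hand": 0}, {"dx": 0, "dy": 0, "dz": -0.02, "ax": 0, "ay": -0.24, "az": 0, "hand": 0}]'

```text
clock: 5.22
tool_pos: [649.2, 140.6, 170.9]
ee_rot: [-1.007, -1.483, 1.481]
contact_force: [0.6, -0.0, -0.0]
gripper_width: 0.007
```

Run:
```python
from h import *
from bench import get_image,state
rows(42,19,110,np.pi)
s=state();d=get_image("wrist");cv2.imwrite("pics/w3.png",d["frame"][:,:,::-1]);np.savez("w3.npz",p=s["tool_pos"],e=s["ee_rot"],**d)
d=get_image("top");a=d["frame"][:,:,::-1][100:250,100:300];cv2.imwrite("pics/t3.png",cv2.resize(a,None,fx=4,fy=4))
```

```text
now cab [42.3 18.3] 170.9 jaw ang -180.1 tilt [ 0.    -1.    -0.001] q6 -0.13 F [ 0.6 -0.  -0. ] t 5.2167
d [0.005 0.406 0.003] a [ 0.001 -0.001  0.   ] mm [ 0.7 60.9  0.4] deg [ 0.1 -0.1  0. ]
```

View pics/w3.png

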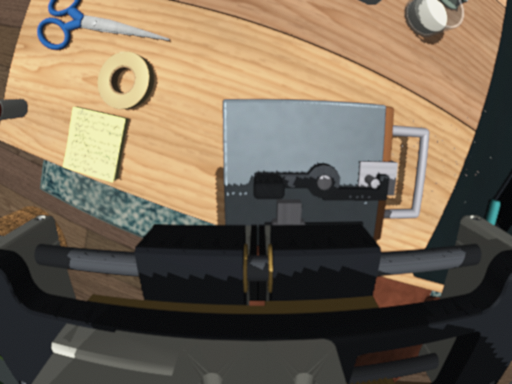

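View pics/t3.png

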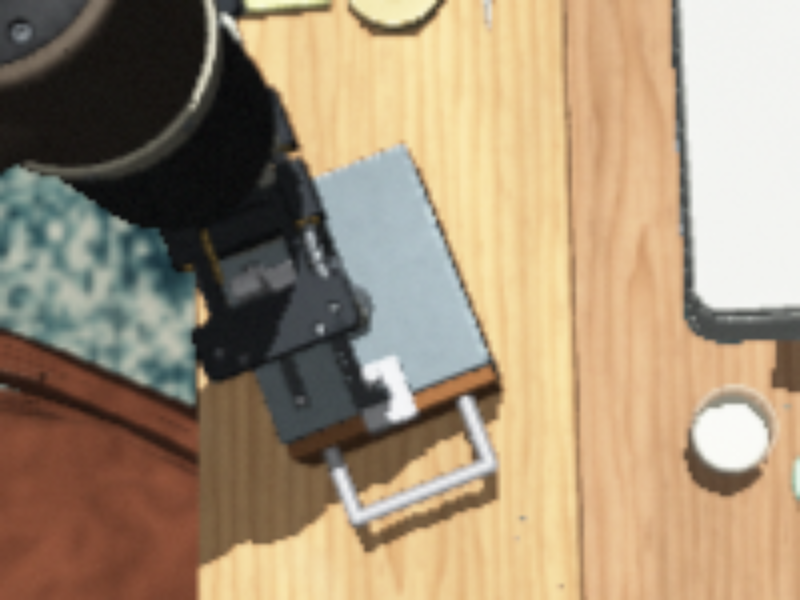

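Wrist view: the tab is at about (270,183), the pivot at (323,180), and the tooth is now at (288,212), back from the front. I'll check these by ray.

Run:
```python
from h import *
d=np.load("w3.npz")
for n,u,v,z in [("tab",270,181,131),("piv",323,180,104),("toothL",277,203,104),("toothR",301,203,104),("BR",223,101,85),("FR",390,107,85)]:
    o=onz(wray(d,d["p"],d["e"],u,v),z);print(n,cab(o).round(1))
```

```text
tab [33.1 -6.7]
piv [-10.   -0.9]
toothL [26.2 18. ]
toothR [ 7.  18.1]
BR [ 69.5 -62.3]
FR [-72.6 -61.7]
```

The tab is at (33,0) and the keeper at about x=16, so the keeper is back. I'll descend beside the tab, at y≈20.

>>> send_rows --moves '[{"dx": 0.01, "dy": 0.12, "dz": 0, "ax": 0, "ay": 0, "az": 0, "hand": 0}, {"dx": 0.01, "dy": 0.24, "dz": 0, "ax": 0, "ay": 0, "az": 0, "hand": 0}, {"dx": 0.01, "dy": 0.35, "dz": 0, "ax": 0, "ay": 0, "az": 0, "hand": 0}, {"dx": 0.01, "dy": 0.4, "dz": 0, "ax": 0, "ay": 0, "az": 0, "hand": 0}, {"dx": 0.01, "dy": 0.4, "dz": 0, "ax": 0, "ay": 0, "az": 0, "hand": 0}]'

```text
clock: 5.73
tool_pos: [647.2, 141.2, 109.0]
ee_rot: [-1.01, -1.473, 1.478]
contact_force: [0.1, -0.4, -0.2]
gripper_width: 0.006
```

```bash
cat >> h.py <<'E'
def hk(phi,r=48,off=15.5,z=111):
    # tool pose in hook frame turned clockwise by phi
    c,s=np.cos(phi),np.sin(phi);print("phi",phi,end=" ")
    rows(-12+r*c+off*s,-r*s+off*c,z,np.pi-phi)
E
python3 - <<'E'
from h import *
for p in(0,.2,.4,.6):hk(p)
E
```

```text
phi 0 now cab [40.7 19.6] 109.0 jaw ang -180.5 tilt [-0.    -1.     0.003] q6 -0.14 F [ 0.1 -0.4 -0.2] t 5.7333
d [-0.027 -0.013  0.031] a [-0.002 -0.006 -0.   ] mm [-4.1 -2.   4.7] deg [-0.2 -0.5 -0. ]
phi 0.2 now cab [40.7 19.6] 109.0 jaw ang -180.5 tilt [-0.    -1.     0.003] q6 -0.14 F [ 0.1 -0.4 -0.2] t 5.7333
d [-0.093 -0.013  0.016] a [-0.002  0.127 -0.   ] mm [-13.9  -2.    2.5] deg [-0.2 10.9 -0. ]
phi 0.4 now cab [40.7 19.6] 109.0 jaw ang -180.5 tilt [-0.    -1.     0.003] q6 -0.14 F [ 0.1 -0.4 -0.2] t 5.7333
d [-0.16  -0.013  0.015] a [-0.002  0.26  -0.   ] mm [-24.   -2.    2.2] deg [-0.2 22.4 -0. ]
phi 0.6 now cab [40.7 19.6] 109.0 jaw ang -180.5 tilt [-0.    -1.     0.003] q6 -0.14 F [ 0.1 -0.4 -0.2] t 5.7333
d [-0.226 -0.013  0.027] a [-0.002  0.394 -0.001] mm [-33.9  -2.    4. ] deg [-0.2 33.8 -0.1]
```

>>> send_rows --moves '[{"dx": -0.03, "dy": -0.01, "dz": 0.02, "ax": 0, "ay": 0, "az": 0, "hand": 0}, {"dx": -0.06, "dy": -0.01, "dz": 0.015, "ax": 0, "ay": 0.06, "az": 0, "hand": 0}, {"dx": -0.095, "dy": -0.01, "dz": 0.01, "ax": 0, "ay": 0.127, "az": 0, "hand": 0}, {"dx": -0.13, "dy": -0.01, "dz": 0.01, "ax": 0, "ay": 0.195, "az": 0, "hand": 0}, {"dx": -0.16, "dy": -0.01, "dz": 0.01, "ax": 0, "ay": 0.26, "az": 0, "hand": 0}]'

```text
clock: 6.15
tool_pos: [656.3, 118.8, 114.1]
ee_rot: [-1.221, -1.193, 1.19]
contact_force: [-0.9, 2.5, -1.2]
gripper_width: 0.001
```

Run:
```python
from h import *
for p in(0.4,.6,.8,.95,1.05):hk(p)
```

```text
phi 0.4 now cab [40.9 -4.7] 114.1 jaw ang 156.9 tilt [ 0.001 -1.    -0.002] q6 -0.49 F [-0.9  2.5 -1.2] t 6.15
d [-0.005  0.021  0.017] a [ 0.001 -0.002  0.001] mm [-0.8  3.1  2.5] deg [ 0.1 -0.2  0.1]
phi 0.6 now cab [40.9 -4.7] 114.1 jaw ang 156.9 tilt [ 0.001 -1.    -0.002] q6 -0.49 F [-0.9  2.5 -1.2] t 6.15
d [-0.071  0.021  0.003] a [0.001 0.131 0.001] mm [-10.7   3.1   0.4] deg [ 0.1 11.3  0.1]
phi 0.8 now cab [40.9 -4.7] 114.1 jaw ang 156.9 tilt [ 0.001 -1.    -0.002] q6 -0.49 F [-0.9  2.5 -1.2] t 6.15
d [-0.138  0.021  0.002] a [0.001 0.265 0.001] mm [-20.7   3.1   0.2] deg [ 0.1 22.8  0.1]
phi 0.95 now cab [40.9 -4.7] 114.1 jaw ang 156.9 tilt [ 0.001 -1.    -0.002] q6 -0.49 F [-0.9  2.5 -1.2] t 6.15
d [-0.188  0.021  0.01 ] a [0.001 0.365 0.001] mm [-28.2   3.1   1.4] deg [ 0.1 31.3  0.1]
phi 1.05 now cab [40.9 -4.7] 114.1 jaw ang 156.9 tilt [ 0.001 -1.    -0.002] q6 -0.49 F [-0.9  2.5 -1.2] t 6.15
d [-0.22   0.021  0.019] a [0.001 0.431 0.001] mm [-33.    3.1   2.9] deg [ 0.1 37.1  0.1]
```

The contact force is about 2.5 N, so the tab is being pushed. I'll continue the arc.

>>> send_rows --moves '[{"dx": -0.035, "dy": 0.01, "dz": 0, "ax": 0, "ay": 0.065, "az": 0, "hand": 0}, {"dx": -0.07, "dy": 0.01, "dz": 0, "ax": 0, "ay": 0.13, "az": 0, "hand": 0}, {"dx": -0.105, "dy": 0.01, "dz": 0, "ax": 0, "ay": 0.2, "az": 0, "hand": 0}, {"dx": -0.14, "dy": 0.01, "dz": 0, "ax": 0, "ay": 0.265, "az": 0, "hand": 0}, {"dx": -0.18, "dy": 0.01, "dz": 0.005, "ax": 0, "ay": 0.345, "az": 0, "hand": 0}]'

```text
clock: 6.57
tool_pos: [655.6, 92.1, 113.1]
ee_rot: [-1.418, -0.805, 0.799]
contact_force: [-0.3, 2.7, 0.1]
gripper_width: 0.005
```

Run:
```python
from h import *
for p in(.9,.95,1.,1.05):hk(p)
```

```text
phi 0.9 now cab [ 30.4 -29.2] 113.1 jaw ang 127.3 tilt [ 0.003 -1.    -0.002] q6 -0.97 F [-0.3  2.7  0.1] t 6.5667
d [0.003 0.014 0.008] a [ 0.001 -0.013  0.002] mm [0.5 2.1 1.2] deg [ 0.1 -1.1  0.2]
phi 0.95 now cab [ 30.4 -29.2] 113.1 jaw ang 127.3 tilt [ 0.003 -1.    -0.002] q6 -0.97 F [-0.3  2.7  0.1] t 6.5667
d [-0.013  0.014  0.003] a [0.001 0.02  0.002] mm [-1.9  2.1  0.5] deg [0.1 1.7 0.2]
phi 1.0 now cab [ 30.4 -29.2] 113.1 jaw ang 127.3 tilt [ 0.003 -1.    -0.002] q6 -0.97 F [-0.3  2.7  0.1] t 6.5667
d [-0.029  0.014 -0.001] a [0.001 0.054 0.002] mm [-4.4  2.1 -0.2] deg [0.1 4.6 0.2]
phi 1.05 now cab [ 30.4 -29.2] 113.1 jaw ang 127.3 tilt [ 0.003 -1.    -0.002] q6 -0.97 F [-0.3  2.7  0.1] t 6.5667
d [-0.046  0.014 -0.005] a [0.001 0.087 0.002] mm [-6.8  2.  -0.7] deg [0.1 7.5 0.2]
```

>>> send_rows --moves '[{"dx": -0.015, "dy": 0.01, "dz": 0, "ax": 0, "ay": 0.025, "az": 0, "hand": 0}, {"dx": -0.03, "dy": 0.01, "dz": 0, "ax": 0, "ay": 0.05, "az": 0, "hand": 0}, {"dx": -0.035, "dy": 0.01, "dz": 0, "ax": 0, "ay": 0.06, "az": 0, "hand": 0}]'

```text
clock: 6.82
tool_pos: [655.8, 90.0, 112.9]
ee_rot: [-1.443, -0.745, 0.726]
contact_force: [6.6, 11.5, -1.3]
gripper_width: 0.002
```

Run:
```python
from h import *
for p in(1.,1.05):hk(p)
```

```text
phi 1.0 now cab [ 29.8 -31.2] 112.9 jaw ang 122.3 tilt [ 0.01  -1.    -0.005] q6 -1.06 F [ 6.6 11.5 -1.3] t 6.8167
d [-0.019  0.013  0.005] a [ 0.003 -0.005  0.007] mm [-2.8  1.9  0.8] deg [ 0.3 -0.4  0.6]
phi 1.05 now cab [ 29.8 -31.2] 112.9 jaw ang 122.3 tilt [ 0.01  -1.    -0.005] q6 -1.06 F [ 6.6 11.5 -1.3] t 6.8167
d [-0.035  0.013  0.001] a [0.003 0.029 0.007] mm [-5.2  1.9  0.1] deg [0.3 2.5 0.6]
```

The force is 13 N at about 0.97 rad, so the hook is at its stop. I'll back off and rise, then look.

>>> send_rows --moves '[{"dx": 0.04, "dy": 0, "dz": 0, "ax": 0, "ay": 0, "az": 0, "hand": 0}, {"dx": 0.05, "dy": -0.1, "dz": 0, "ax": 0, "ay": 0, "az": 0, "hand": 0}, {"dx": 0.05, "dy": -0.35, "dz": 0, "ax": 0, "ay": 0, "az": 0, "hand": 0}, {"dx": 0.05, "dy": -0.6, "dz": 0, "ax": 0, "ay": 0, "az": 0, "hand": 0}, {"dx": 0.05, "dy": -0.6, "dz": 0, "ax": 0, "ay": 0, "az": 0, "hand": 0}]'

```text
clock: 7.23
tool_pos: [660.3, 93.6, 209.6]
ee_rot: [-1.446, -0.748, 0.728]
contact_force: [0.9, -0.3, 2.0]
gripper_width: 0.002
```

Run:
```python
from h import *
rows(-100,0,190,np.pi/2)
```

```text
now cab [ 35.3 -29.5] 209.6 jaw ang 122.5 tilt [ 0.009 -1.    -0.009] q6 -1.06 F [ 0.9 -0.3  2. ] t 7.2333
d [-0.656  0.118  0.652] a [0.004 0.378 0.008] mm [-98.4  17.7  97.7] deg [ 0.4 32.5  0.7]
```

>>> send_rows --moves '[{"dx": -0.16, "dy": 0, "dz": 0.16, "ax": 0, "ay": 0.08, "az": 0, "hand": 0}, {"dx": -0.33, "dy": 0, "dz": 0.33, "ax": 0, "ay": 0.16, "az": 0, "hand": 0}, {"dx": -0.5, "dy": 0, "dz": 0.5, "ax": 0, "ay": 0.24, "az": 0, "hand": 0}, {"dx": -0.65, "dy": 0, "dz": 0.65, "ax": 0, "ay": 0.32, "az": 0, "hand": 0}, {"dx": -0.65, "dy": 0, "dz": 0.65, "ax": 0, "ay": 0.38, "az": 0, "hand": 0}]'

```text
clock: 7.65
tool_pos: [515.1, 69.8, 201.0]
ee_rot: [-1.55, -0.289, 0.288]
contact_force: [-0.5, -0.4, -0.4]
gripper_width: 0.002
```

>>> send_rows --moves '[{"dx": 0, "dy": 0, "dz": 0, "ax": 0, "ay": 0, "az": 0, "hand": 0}]'

```text
clock: 7.73
tool_pos: [519.2, 71.0, 201.6]
ee_rot: [-1.55, -0.294, 0.289]
contact_force: [1.8, 0.0, 0.9]
gripper_width: 0.007
```

Run:
```python
from h import *
from bench import get_image,state
rows(-100.5,0,54,np.pi/2)
s=state();d=get_image("wrist");cv2.imwrite("pics/w4.png",d["frame"][:,:,::-1]);np.savez("w4.npz",p=s["tool_pos"],e=s["ee_rot"],**d)
d=get_image("top");a=d["frame"][:,:,::-1][125:245,135:285];cv2.imwrite("pics/t4.png",cv2.resize(a,None,fx=5,fy=5))
d=get_image("scene");a=d["frame"][:,:,::-1][180:290,130:290];cv2.imwrite("pics/s4.png",cv2.resize(a,None,fx=5,fy=5))
```

```text
now cab [-104.2    1.7] 201.6 jaw ang 89.6 tilt [ 0.003 -1.     0.   ] q6 -1.71 F [1.8 0.  0.9] t 7.7333
d [ 0.021  0.984 -0.011] a [-0.    -0.005  0.002] mm [  3.2 147.6  -1.7] deg [-0.  -0.4  0.2]
```

View pics/w4.png

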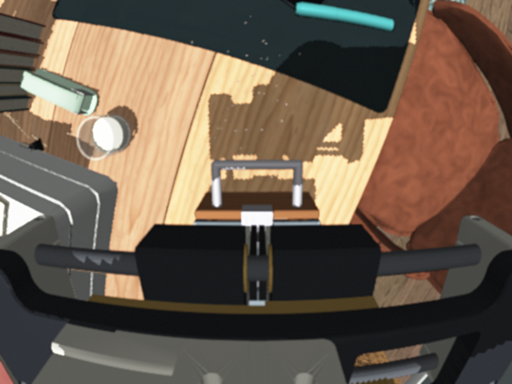

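View pics/t4.png

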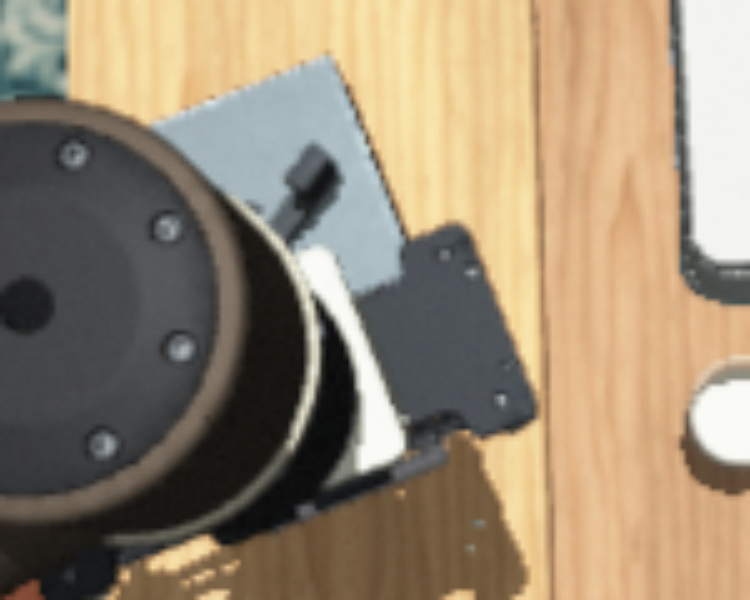

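View pics/s4.png

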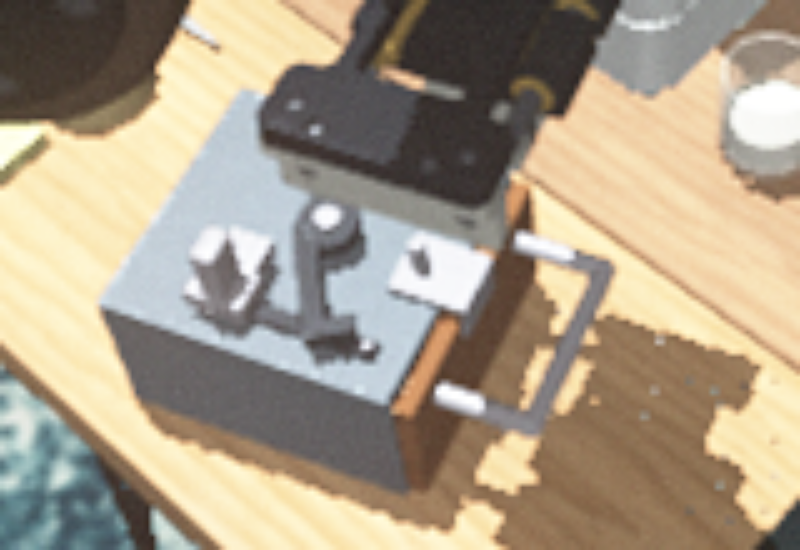

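Scene view: the keeper block is at the back end of its rail, the hook is swung clear of the striker, and the drawer is shut. I'll check the hook angle and the handle numerically.

Run:
```python
from h import *
T=np.load("top0.npz");S=np.load("scene0.npz")
o=onz(ray(T,(308.5)/5-.5+135,162/5-.5+125),131);c=cab(o);print("tab",c.round(1),np.arctan2(-c[1],c[0]+12))
k,e=cab(onz(ray(S,210/5+130,232/5+180),131)),0;print("knob top (scene)",k.round(1))
d=np.load("w4.npz");s=np.load("scene0.npz")
for u in(212,257,302):
  print(cab(onz(wray(d,d["p"],d["e"],u,164),64)).round(1))
for a,b in [((216,164),(540/5+130,428/5+180)),((298,164),(605/5+130,265/5+180))]:
  pass
print(tri(wray(d,d["p"],d["e"],298,165),ray(S,530/5+130,425/5+180)),tri(wray(d,d["p"],d["e"],217,165),ray(S,600/5+130,267/5+180)))
```

```text
tab [ 15.6 -39.2] 0.9573652303712491
knob top (scene) [18.5 40.6]
[-124.1  -43.6]
[-123.5    2. ]
[-123.4   47.7]
(array([486.75541417, 103.11259769,  65.05853937]), np.float64(0.1377515819527493)) (array([516.01418811,  27.51816437,  70.08128566]), np.float64(1.9051524153228545))
```

The tab angle is about 0.96 rad, and the handle is at x=-124, z≈65-70. I'll descend behind the bar.

>>> send_rows --moves '[{"dx": 0.01, "dy": 0.2, "dz": -0.01, "ax": 0, "ay": 0, "az": 0, "hand": 0}, {"dx": 0.02, "dy": 0.4, "dz": -0.01, "ax": 0, "ay": 0, "az": 0, "hand": 0}, {"dx": 0.02, "dy": 0.6, "dz": -0.01, "ax": 0, "ay": 0, "az": 0, "hand": 0}, {"dx": 0.02, "dy": 0.7, "dz": -0.01, "ax": 0, "ay": 0, "az": 0, "hand": 0}, {"dx": 0.02, "dy": 0.7, "dz": -0.01, "ax": 0, "ay": 0, "az": 0, "hand": 0}]'

```text
clock: 8.3
tool_pos: [521.8, 70.1, 90.6]
ee_rot: [-1.552, -0.29, 0.301]
contact_force: [-0.5, -0.7, -0.0]
gripper_width: 0.006
```

Run:
```python
from h import *
rows(-100.5,0,54,np.pi/2)
```

```text
now cab [-1.021e+02 -1.000e-01] 90.6 jaw ang 89.9 tilt [-0.007 -1.    -0.   ] q6 -1.7 F [-0.5 -0.7 -0. ] t 8.3
d [0.012 0.244 0.001] a [ 0.    -0.001 -0.005] mm [ 1.8 36.6  0.1] deg [ 0.  -0.1 -0.4]
```

>>> send_rows --moves '[{"dx": 0.01, "dy": 0.08, "dz": 0, "ax": 0, "ay": 0, "az": 0, "hand": 0}, {"dx": 0.01, "dy": 0.16, "dz": 0, "ax": 0, "ay": 0, "az": 0, "hand": 0}, {"dx": 0.01, "dy": 0.23, "dz": 0, "ax": 0, "ay": 0, "az": 0, "hand": 0}, {"dx": 0.01, "dy": 0.23, "dz": 0, "ax": 0, "ay": 0, "az": 0, "hand": 0}]'

```text
clock: 8.63
tool_pos: [524.4, 71.4, 58.8]
ee_rot: [-1.551, -0.293, 0.297]
contact_force: [-0.3, 0.2, 0.4]
gripper_width: 0.009
```

Run:
```python
from h import *
rows(-169.5,0,55,np.pi/2)
```

```text
now cab [-99.2   0.1] 58.8 jaw ang 89.8 tilt [-0.002 -1.    -0.   ] q6 -1.7 F [-0.3  0.2  0.4] t 8.6333
d [-0.469  0.026 -0.002] a [ 0.    -0.002 -0.002] mm [-70.3   3.9  -0.3] deg [ 0.  -0.2 -0.1]
```

>>> send_rows --moves '[{"dx": -0.03, "dy": 0.03, "dz": 0, "ax": 0, "ay": 0, "az": 0, "hand": 0}, {"dx": -0.07, "dy": 0.03, "dz": 0, "ax": 0, "ay": 0, "az": 0, "hand": 0}, {"dx": -0.12, "dy": 0.03, "dz": 0, "ax": 0, "ay": 0, "az": 0, "hand": 0}, {"dx": -0.18, "dy": 0.03, "dz": 0, "ax": 0, "ay": 0, "az": 0, "hand": 0}, {"dx": -0.24, "dy": 0.03, "dz": 0, "ax": 0, "ay": 0, "az": 0, "hand": 0}]'

```text
clock: 9.05
tool_pos: [490.8, 58.4, 56.2]
ee_rot: [-1.55, -0.296, 0.293]
contact_force: [2.7, 1.0, -1.9]
gripper_width: 0.004
```

Run:
```python
from h import *
rows(-169.5,0,55,np.pi/2)
```

```text
now cab [-135.2    0.4] 56.2 jaw ang 89.8 tilt [ 0.002 -1.     0.   ] q6 -1.71 F [ 2.7  1.  -1.9] t 9.05
d [-0.229  0.007 -0.004] a [-0.    -0.002  0.001] mm [-34.3   1.1  -0.5] deg [-0.  -0.2  0.1]
```

The drawer slides with about 2.8 N of force.

>>> send_rows --moves '[{"dx": -0.06, "dy": 0, "dz": 0, "ax": 0, "ay": 0, "az": 0, "hand": 0}, {"dx": -0.12, "dy": 0, "dz": 0, "ax": 0, "ay": 0, "az": 0, "hand": 0}, {"dx": -0.17, "dy": 0, "dz": 0, "ax": 0, "ay": 0, "az": 0, "hand": 0}, {"dx": -0.2, "dy": 0, "dz": 0, "ax": 0, "ay": 0, "az": 0, "hand": 0}, {"dx": -0.22, "dy": 0, "dz": 0, "ax": 0, "ay": 0, "az": 0, "hand": 0}]'

```text
clock: 9.47
tool_pos: [461.7, 47.0, 56.3]
ee_rot: [-1.55, -0.298, 0.292]
contact_force: [13.0, 1.8, -9.5]
gripper_width: 0.005
```

Run:
```python
from h import *
rows(-169.5,0,55,np.pi/2)
```

```text
now cab [-166.5    0.6] 56.3 jaw ang 89.8 tilt [ 0.004 -1.     0.   ] q6 -1.72 F [13.   1.8 -9.5] t 9.4667
d [-0.02   0.009 -0.004] a [-0.    -0.002  0.003] mm [-3.   1.3 -0.6] deg [-0.  -0.2  0.2]
```

>>> send_rows --moves '[{"dx": -0.01, "dy": 0, "dz": 0, "ax": 0, "ay": 0, "az": 0, "hand": 0}, {"dx": -0.01, "dy": 0, "dz": 0, "ax": 0, "ay": 0, "az": 0, "hand": 0}, {"dx": -0.01, "dy": 0, "dz": 0, "ax": 0, "ay": 0, "az": 0, "hand": 0}]'

```text
clock: 9.72
tool_pos: [461.7, 47.0, 56.3]
ee_rot: [-1.55, -0.299, 0.291]
contact_force: [8.6, 1.0, -3.6]
gripper_width: 0.004
```

Run:
```python
from h import *
rows(-169.5,0,55,np.pi/2)
```

```text
now cab [-166.4    0.6] 56.3 jaw ang 89.9 tilt [ 0.005 -1.     0.   ] q6 -1.72 F [ 8.6  1.  -3.6] t 9.7167
d [-0.021  0.009 -0.004] a [-0.    -0.002  0.004] mm [-3.1  1.3 -0.6] deg [-0.  -0.1  0.3]
```

The drawer is at its stop, since the position holds under 9-13 N. I'll move clear of the bar and rise.

>>> send_rows --moves '[{"dx": 0.04, "dy": 0, "dz": 0, "ax": 0, "ay": 0, "az": 0, "hand": 0}, {"dx": 0.07, "dy": 0, "dz": 0, "ax": 0, "ay": 0, "az": 0, "hand": 0}, {"dx": 0.07, "dy": -0.2, "dz": 0, "ax": 0, "ay": 0, "az": 0, "hand": 0}, {"dx": 0.07, "dy": -0.45, "dz": 0, "ax": 0, "ay": 0, "az": 0, "hand": 0}, {"dx": 0.07, "dy": -0.7, "dz": 0, "ax": 0, "ay": 0, "az": 0, "hand": 0}]'

```text
clock: 10.13
tool_pos: [467.3, 48.8, 160.7]
ee_rot: [-1.552, -0.29, 0.298]
contact_force: [1.7, 0.4, 0.3]
gripper_width: 0.006
```

>>> send_rows --moves '[{"dx": 0, "dy": -0.2, "dz": 0, "ax": 0, "ay": 0, "az": 0, "hand": 0}, {"dx": 0, "dy": -0.4, "dz": 0.2, "ax": 0, "ay": 0, "az": 0, "hand": 0}, {"dx": 0, "dy": -0.5, "dz": 0.45, "ax": 0, "ay": 0, "az": 0, "hand": 0}, {"dx": 0, "dy": -0.5, "dz": 0.7, "ax": 0, "ay": 0, "az": 0, "hand": 0}, {"dx": 0, "dy": -0.5, "dz": 0.9, "ax": 0, "ay": 0, "az": 0, "hand": 0}]'

```text
clock: 10.55
tool_pos: [418.4, 176.6, 236.6]
ee_rot: [-1.55, -0.294, 0.293]
contact_force: [-0.3, 0.8, -0.3]
gripper_width: 0.003
```

>>> send_rows --moves '[{"dx": 0, "dy": 0, "dz": 0.25, "ax": 0, "ay": 0, "az": 0, "hand": 0}, {"dx": 0, "dy": 0, "dz": 0.5, "ax": 0, "ay": 0, "az": 0, "hand": 0}, {"dx": 0, "dy": 0, "dz": 0.75, "ax": 0, "ay": 0, "az": 0, "hand": 0}, {"dx": 0, "dy": 0, "dz": 0.9, "ax": 0, "ay": 0, "az": 0, "hand": 0}, {"dx": 0, "dy": 0, "dz": 0.9, "ax": 0, "ay": 0, "az": 0, "hand": 0}]'

```text
clock: 10.97
tool_pos: [368.3, 303.6, 234.9]
ee_rot: [-1.552, -0.296, 0.298]
contact_force: [0.2, -0.9, 0.3]
gripper_width: 0.007
```

Run:
```python
from h import *
from bench import get_image,state
rows(-169.5,0,55,np.pi/2)
for n,(y,x) in {"top":(115,130),"scene":(180,130)}.items():
  d=get_image(n);a=d["frame"][:,:,::-1];np.savez(n+"5.npz",**d);cv2.imwrite(f"pics/{n}5f.png",a)
  cv2.imwrite(f"pics/{n}5.png",cv2.resize(a[y:y+110,x:x+150],None,fx=5,fy=5,interpolation=cv2.INTER_CUBIC))
```

```text
now cab [-158.4  273.5] 234.9 jaw ang 90.0 tilt [-0.002 -1.    -0.001] q6 -2.29 F [ 0.2 -0.9  0.3] t 10.9667
d [-0.071  1.201 -1.822] a [ 0.001 -0.    -0.001] mm [ -10.7  180.2 -273.3] deg [ 0.1 -0.  -0.1]
```

View pics/top5.png

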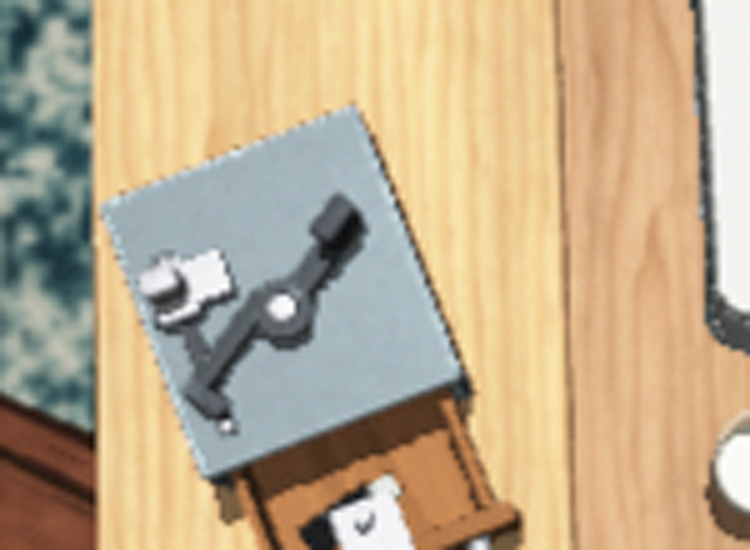

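View pics/scene5.png

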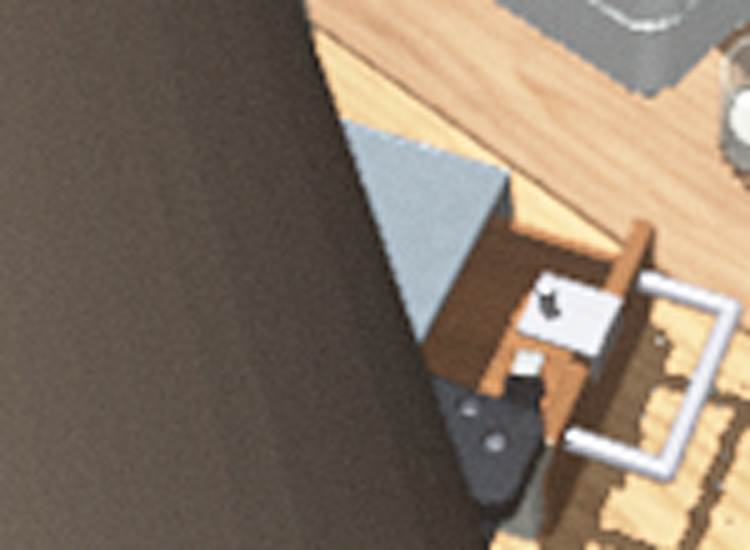

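View pics/top5f.png

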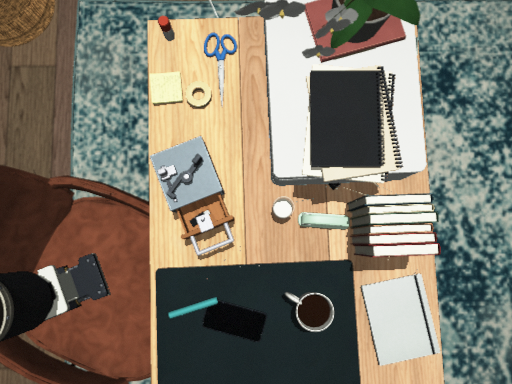

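The drawer is open, the hook is swung and the keeper is back. The candle (282,210) and stapler (325,220) are unchanged. One numeric check before handing in.

Run:
```python
from h import *
from bench import state
S=np.load("scene0.npz");T=np.load("top0.npz")
for p in[(668,472),(735,303)]:print("handle end",cab(onz(ray(S,p[0]/5-.4+130,p[1]/5-.4+180),64)).round(1))
b=cab(onz(ray(T,336/5-.4+130,215/5-.4+115),131));print("tab",b.round(1),np.arctan2(-b[1],b[0]+12))
print("knob",cab(onz(ray(T,160/5-.4+130,275/5-.4+115),131)).round(1))
a=cv2.imread("pics/top0.png");c=cv2.imread("pics/top5f.png")
print("diff candle/stapler",np.abs(a[190:235,262:350].astype(int)-c[190:235,262:350]).mean())
print(state()["contact_force"],state()["clock"])
```

```text
handle end [-182.7   42.2]
handle end [-182.3  -45.4]
tab [ 13.6 -39.9] 0.999740024525384
knob [17.9 42.7]
diff candle/stapler 1.950925925925926
[ 0.17479625 -0.42397944 -0.75786519] 11.0667
```

The drawer is about 58-60 mm out, the hook at about 1.0 rad, and the knob at +15 to 18 (keeper about 53 mm). The robot touches nothing.

```bash
python3 -c "
from bench import hand_in
print(hand_in())"
```

```text
the job is handed in; nothing more can be done
None
```

I handed the job in at about 11 s of the 54 s allowed; `hand_in()` gives no verdict. With closed fingers, I pushed the keeper to its stop (12 N). I then swung the hook by its rear tab to its stop (13 N) and pulled the drawer by its handle to its stop (9–13 N), with the arm clear afterwards.

Last checks from the camera images:

| Item | Measured at the end | Required |
|---|---|---|
| Keeper | knob about 18 mm behind centre; the stop is 15 mm, so about 53 mm back, within image error | at least 47 mm |
| Hook | about 1.0 rad | at least 0.8 rad |
| Drawer | handle bar at about -182.5 mm, so about 58–60 mm out | at least 52 mm |

- **Stapler and candle glass:** both look unchanged between the first and last top views.
- **Wrist force:** close to zero at hand-in, so the robot was touching nothing.
- **Disagreements:** earlier readings differed a little. The hook read 0.96 rad just after swinging. One view put a handle end at 70 mm high, against 65 mm elsewhere. The fingers stopped about 3 mm short of where I expected at the drawer stop. I put these down to pixel picking and finger size, and no check failed.

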